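Set the die ring to the scale mark and lock it

ROBOT

A 6-joint arm with a two-finger parallel gripper is mounted at the origin on the work surface. World frame = base frame: x ahead of the robot, y to its left, z up, the work surface at z = 0. Lengths are in m, angles in rad, forces in N, time in s.
With the tool pointing down it reaches from about 0.375 to 0.9 m from the base axis. Payload 3.1 kg.
Tool frame: the origin (TCP) lies midway between the tips of the shut fingers; the grasp point (between the pads) lies 19 mm behind it (pinch_z is the distance from the TCP to the grasp point, in m); y points along the fingers, z is the direction in which the jaws open and shut, and the axes are right-handed (so a half turn about y gives the same grasp; the last joint's range is limited). The gripper opens to 87 mm and grips with 3 to 60 N. Pads are 19 mm wide; open, the fingers measure 117 mm over their backs; the gripper's body (75 mm by 190 mm) begins 51 mm behind the grasp point.
Start: joints at [-1.452, 0.527, 1.433, -0, 1.181, -0.178], TCP at [0.183, -0.598, 0.223] pointing down, gripper open.
Joint ranges: [-3.08, 3.08], [-0.75, 2.2], [0.22, 2.44], [-1.43, 4.57], [0, 2.65], [-2.85, 2.85]. Speed limits (rad/s): [2.79, 2.79, 3.14, 3.14, 3.14, 3.14].

INTERFACE

Orientations are given as a unit quaternion [x, y, z, w].
In Python, from rig import * gives the robot as it stands.
- The arm moves only by the tool drive_tool, never from a script. Its argument "plan" is a list of rows, each a list of 7 numbers: the shift along the tool's x, y, z in mm, then the turn, a rotation vector about the tool's x, y, z in degrees, then the finger opening in mm, from 0 to 87. A call has 1 to 10 rows; each row is the pose to reach, as a shift and turn from the pose commanded when the call began, along the tool's axes at that moment; what a row does not reach only later rows make up. A row lasts 1/10 s, in which the tool goes at most 50 mm and 8.59 degrees, less where a joint would pass 70% of its speed; a pose out of reach is approached as far as the arm can. A call with a gripper value outside its range is refused whole. The fingers move at their own pace and stop on an object; "newtons" is the grip in N (left out, the last holds). Time passes only in rows, so rows that repeat a pose let the fingers close. It gives the time, the measured TCP pose, the force and the opening at its end, in the units of the state.
- get_obs(): the state, without advancing time (a new reading comes with each control period).
- camera(name): name is "side" or "top" or "wrist"; returns the picture (420x560x3 uint8, blue, green, red); there is no depth.
- get_calibration(name): a dict with "fx", "fy", "cx", "cy" (pixels), "origin" and "rotation" of the camera in the world; the wrist camera has in their place "tool_from_camera" (4x4, takes a point from camera to tool coordinates, whose origin is the TCP and whose axes are the tool frame's). Camera axes: x right, y down, z forward; pixel columns grow to the right and rows downward; lengths in m; the calibration is good to about 2 mm. A picture is of the moment at which its call begins: read the wrist's pose just before it. get_calibration takes no time and is no camera call.
- hand_in(): hands the job in, once; it reports no verdict.
Trained networks look in the newest picture that a camera, given by its name, has taken for a name from the list of things; names that differ only in an ending like _2 or _b are one class to them, and where a whole thing is asked for, a point or a joint stands for the part that bears it (a point fixed in the world has none). Each returns a list of dicts, best first, with "conf" (0 to 1); they miss things now and then, are a little off and sometimes report something else, mostly with a low value. They report only what shows in the picture. A call takes as long as a camera call. They do not tell look-alikes from the thing itself.
- spot_in(camera, target): "location" ([column, row] in pixels, amid what is visible of it).
- mark_of(camera, target): "location" ([column, row] in pixels: a listed point, or the origin of a listed thing).
The state is a dict: "time": time; "q": joint angles; "joint_velocities": joint speeds; "joint_torque": joint torques, N m; "position": TCP position; "tool_rot": TCP orientation; "ft_force": force on the tool from outside, world axes, zero at the start; "moment": the same for the moment, N m; "grip_width": finger opening in m.
Only numpy, scipy, OpenCV 4.12 (cv2) and the standard library are available. Lean on these libraries where they do the work, as an engineer would, in place of code of your own. Each camera call takes 0.05 s, during which the arm holds its last target. There are 200 camera calls.

TASK

On the grey angle-setting fixture, push the steel lever round with closed fingertips until the brass ring's pointer rests with its tip on the one broad mark of the scale, then push the lock slide fully home towards the ring, leaving the pointer on the mark. Only push, never pinch or grip the lever or the lock; leave the steel die seated in the ring, do not turn the scale, and leave the loose tooling around the fixture alone.

Things in the scene. Friction and masses are not known exactly. Their poses are not given: they have to be found in the camera images.
- fixture: Grey fixture fixed to the table: round base 200 mm across, 16 mm high; a pad 76 mm wide, 22 mm high runs along its -y side to 205 mm from the centre, with two steel rails up to z = 32 mm. Origin: centre of its underside, on the ring's axis; z up; lever on the -x side (towards the robot), pointer +x, lock -y. Its place and yaw vary.
- ring (a joint): Turn of the brass ring (132 mm across, top at z = 34 mm), rad, positive anticlockwise from above, stops at -1.05 and 1.2. At 0 the lever points along the fixture's -x, the pointer along +x; they turn as one. It starts clockwise of the mark: push the post from the fixture's +y side towards -y. Friction holds it where it is left, lock open or shut; turning takes about 3 N at the post.
- lever_post (a point): Middle (z = 55 mm) of the square steel post at the lever's end, 118 mm from the ring's axis, opposite the pointer. The post is 16 x 16 mm, from z = 34 to 76 mm. The flat arm below it is 16 mm wide, z = 26 to 34 mm, ending 128 mm from the axis. Axes: those of the ring: x from the post to the ring's axis, y the tangent; push along -y. Its +y half is ring_c0, the other ring_c1.
- pointer_tip (a point): Tip of the ring's narrow brass pointer, which overlies the scale, 82 mm from the ring's axis, z = 25 mm. Axes: those of the ring.
- ring_center (a point): On the ring's axis, at the floor of its round recess (57 mm across, 8 mm deep), z = 26 mm. Axes: those of the ring.
- scale (a joint): Turn of the flat aluminium scale ring (188 mm across, round the brass ring, top at z = 21 mm), rad, positive anticlockwise from above. At 0 its broad mark lies along the fixture's +x, so the pointer is on the broad mark when ring equals scale. It is stiff and must not be turned.
- broad_mark (a point): Middle of the broad dark mark on the scale, 10 mm wide along the arc and 19 mm long radially (the other graduations are 1.4 mm lines every 10 degrees), 82 mm from the ring's axis. Axes: those of the scale: x radially outwards, y along the arc.
- lock (a joint): Travel of the steel lock slide on the pad, m: 0 open, 0.018 fully home at its stop with its nose at the brass ring. It moves along the fixture's +y, towards the ring's axis, takes about 3 N and stays where it is left. It starts 0 to 3 mm in.
- lock_tab (a point): Middle of the outer face (facing away from the ring) of the lock's upright tab, the face to be pushed; 157 mm from the ring's axis with the slide open, z = 52 mm. The tab is 36 mm wide (fixture x), 14 mm thick (y), from z = 34 to 70 mm. Its outer half is lock_c0, the inner lock_c1. Axes: those of the fixture; push along +y.
- die: Loose round steel die, 53 mm across and 30 mm high, standing in the ring's recess, its top 56 mm above the table; it rides round with the ring and stays there. Origin: centre of its underside.
- red_block: Bystander: loose red aluminium alignment block 50 x 28 x 26 mm, beside or near the fixture. Origin: centre of its underside.
- spring_post: Bystander: loose chrome spring post, foot 38 mm across, 68 mm high, standing by the fixture. Origin: centre of its underside.
- brass_holder: Bystander: loose brass die holder, a ring 76 mm across and 28 mm high. Origin: centre of its underside.
- punch_long: Bystander: loose steel form punch lying flat near the lever, 96 mm long, 26 mm wide, 20 mm high. Origin on its underside near its middle.
- punch_spare: Bystander: second steel form punch lying flat, farther off, same size. Origin on its underside near its middle.
- die_blank: Bystander: loose spare steel die, 60 mm across and 26 mm high. Origin: centre of its underside.
There are look-alikes about, which are no part of the job. What is shaped like the die but purple or red is not meant.

How it is judged:
By the outcome, as a careful person would: the job done as asked, in the order asked, and still so for the second after the job is handed in, with the robot touching nothing.
It also fails if it takes over 51 s, if anything falls off the work surface, if the arm or the gripper's body presses on something with over 40 N, if the wrist force passes 120 N, or if a joint passes its speed limit or range.

## Working session

There is one attempt and no reset: what is moved stays moved. The work goes in short steps, Python scripts to look and compute and a tool call to move; the robot and the scene stay as the last step left them, time stands still between calls to the robot, and variables do not carry over. Pictures are saved under pics/ and viewed, about 8 in all and at most 12, crops included, and the job is handed in when it is done.

Besides the shell and the picture viewer there is one more tool, called after "Emit:" as a command line: name --pt "numbers of a row" for each row, then --argument value for the rest. drive_tool: Moves the arm, as the interface text tells. Its arguments: {"type":"object","properties":{"plan":{"type":"array","items":{"type":"array","items":{"type":"number"}}},"newtons":{"type":"number"}},"required":["plan"]}

```bash
mkdir -p pics; cat > h.py <<'E'
from rig import *
import numpy as np, cv2
from scipy.spatial.transform import Rotation as R
def cam(name):
    c=get_calibration(name)
    if name=="wrist":
        o=get_obs();T=np.eye(4);T[:3,:3]=R.from_quat(o["tool_rot"]).as_matrix();T[:3,3]=o["position"]
        M=T@np.array(c["tool_from_camera"]);return c,M[:3,3],M[:3,:3]
    return c,np.array(c["origin"]),np.array(c["rotation"])
def ray(C,px,z):
    c,o,r=C;d=r@np.array([(px[0]-c["cx"])/c["fx"],(px[1]-c["cy"])/c["fy"],1]);return o+d*(z-o[2])/d[2]
def proj(C,p):
    c,o,r=C;v=r.T@(np.array(p)-o);return [c["fx"]*v[0]/v[2]+c["cx"],c["fy"]*v[1]/v[2]+c["cy"]]
Z=dict(fixture=0,lever_post=.055,pointer_tip=.025,ring_center=.026,broad_mark=.021,lock_tab=.052,die=.026,red_block=0,spring_post=0,brass_holder=0,punch_long=0,punch_spare=0,die_blank=0)
def look(name,targets):
    C=cam(name);im=camera(name)
    for t in targets:
        for d in mark_of(name,t)[:3]:
            if d["conf"]>.2: print(name,t,round(d["conf"],2),np.round(d["location"],1),np.round(ray(C,d["location"],Z[t]),4))
    return C,im
E
python3 - <<'E'
from h import *
o=get_obs();print(o["time"],o["position"],np.round(R.from_quat(o["tool_rot"]).as_matrix(),3))
for n in("top","side"):
    C,im=look(n,["fixture","lever_post","pointer_tip","ring_center","broad_mark","lock_tab"]+(["red_block","spring_post","brass_holder","punch_long","die_blank"] if n=="top" else []));cv2.imwrite(f"pics/{n}.png",im)
print(get_obs()["time"])
E
```

```text
0.0 [ 0.18272789 -0.59695178  0.22158158] [[-0.956 -0.     0.292]
 [-0.292  0.002 -0.956]
 [-0.    -1.    -0.002]]Traceback (most recent call last):
  File "<stdin>", line 4, in <module>
  File "h.py", line 19, in look
    if d["conf"]>.2: print(name,t,round(d["conf"],2),np.round(d["location"],1),np.round(ray(C,d["location"],Z[t]),4))
                                                                                        ~~~^^^^^^^^^^^^^^^^^^^^^^
  File "h.py", line 11, in ray
    c,o,r=C;d=r@np.array([(px[0]-c["cx"])/c["fx"],(px[1]-c["cy"])/c["fy"],1]);return o+d*(z-o[2])/d[2]
              ~^~~~~~~~~~~~~~~~~~~~~~~~~~~~~~~~~~~~~~~~~~~~~~~~~~~~~~~~~~~~~~
ValueError: matmul: Input operand 1 has a mismatch in its core dimension 0, with gufunc signature (n?,k),(k,m?)->(n?,m?) (size 3 is different from 4)
```

```bash
sed -i 's/np.array(c\["rotation"\])/R.from_quat(c["rotation"]).as_matrix()/' h.py
python3 - <<'E'
from h import *
for n in("top","side"):
    C,im=look(n,["fixture","lever_post","pointer_tip","ring_center","broad_mark","lock_tab"]+(["red_block","spring_post","brass_holder","punch_long","die_blank"] if n=="top" else []));cv2.imwrite(f"pics/{n}.png",im)
    print(C[1],C[2][:,2])
print(get_obs()["time"])
E
```

```text
top fixture 0.87 [267.8 207.6] [0.6291 0.039  0.    ]
top fixture 0.66 [324.2 272.8] [ 0.4498 -0.1091  0.    ]
top fixture 0.57 [267.8 176.6] [0.7169 0.0383 0.    ]
top lever_post 0.65 [234.1 236.8] [0.5434 0.1219 0.055 ]
top pointer_tip 0.82 [291.3 182.9] [ 0.6905 -0.027   0.025 ]
top ring_center 0.75 [268.  207.2] [0.6248 0.0364 0.026 ]
top broad_mark 0.84 [269.8 179.1] [0.7037 0.0313 0.021 ]
top broad_mark 0.72 [263.1 207.1] [0.6264 0.05   0.021 ]
top lock_tab 0.78 [324.4 211.3] [ 0.6054 -0.1115  0.052 ]
top brass_holder 0.6 [133.8 209.3] [0.6326 0.4101 0.    ]
top punch_long 0.58 [324.4 269.4] [ 0.4587 -0.1099  0.    ]
top die_blank 0.89 [124.5 279.7] [0.4408 0.4247 0.    ]
[ 0.41662066 -0.04090325  1.03905049] [ 0.17917224  0.02646255 -0.98346176]
side fixture 0.92 [292.4 204.4] [0.6412 0.0347 0.    ]
side lever_post 0.96 [251.3 176. ] [0.55   0.1203 0.055 ]
side lever_post 0.24 [239.7 257.4] [ 0.4483 -0.1564  0.055 ]
side pointer_tip 0.56 [316.9 212.6] [ 0.6838 -0.0395  0.025 ]
side ring_center 0.97 [285.9 197.1] [0.6243 0.041  0.026 ]
side broad_mark 0.96 [316.  194.9] [0.7071 0.0305 0.021 ]
side lock_tab 0.86 [294.2 234.2] [ 0.5938 -0.1204  0.052 ]
[ 0.30194409 -0.94223393  0.96413427] [ 0.21337459  0.68795653 -0.6936765 ]
1.05
```

View pics/top.png

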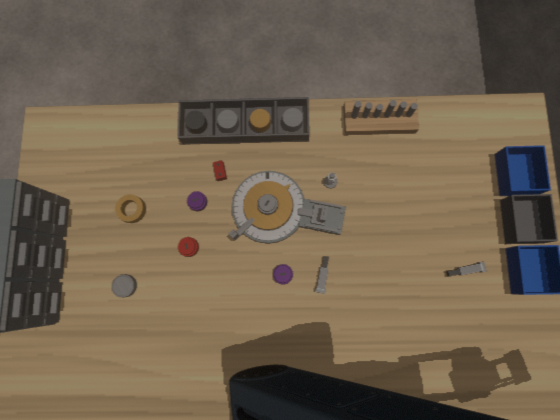

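View pics/side.png

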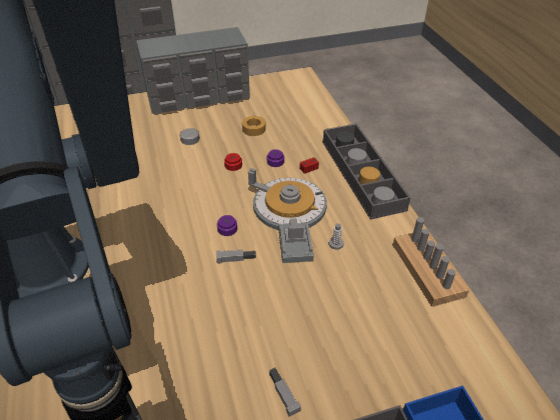

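```bash
python3 - <<'E'
from h import *
c=get_calibration("wrist");print(c["fx"],c["cx"],c["cy"],np.round(np.array(c["tool_from_camera"]),3))
E
```

```text
316.1498135939295 278.2146665027737 209.82293656708651 [[-0.001  0.954  0.301 -0.083]
 [-0.    -0.301  0.954 -0.162]
 [ 1.     0.     0.001 -0.   ]
 [ 0.     0.     0.     1.   ]]
```

Emit:
drive_tool --pt "-30 0 -31 0 0 0 0" --pt "-60 0 -62 0 0 0 0" --pt "-90 0 -93 0 0 0 0" --pt "-120 0 -124 0 0 0 0" --pt "-150 0 -155 0 0 0 0" --pt "-180 0 -186 0 0 0 0" --pt "-210 0 -217 0 0 0 0" --pt "-240 0 -248 0 0 0 0" --pt "-270 0 -279 0 0 0 0" --pt "-300 0 -310 0 0 0 0"

```text
time: 2.05
position: [0.3797, -0.2121, 0.2229]
tool_rot: [0.104, -0.699, 0.7, -0.105]
ft_force: [0.9, -0.3, -0.2]
grip_width: 0.015
```

Emit:
drive_tool --pt "-30 0 -31 0 -3 0 0" --pt "-60 0 -62 0 -6 0 0" --pt "-90 2 -93 0 -10 0 0" --pt "-120 5 -124 0 -14 0 0" --pt "-150 8 -155 0 -18 0 0" --pt "-180 11 -186 0 -21 0 0" --pt "-210 14 -217 0 -24 0 0" --pt "-240 17 -248 0 -27 0 0" --pt "-270 20 -279 0 -29 0 0" --pt "-289 20 -292 0 -29 0 0"

```text
time: 3.05
position: [0.5707, 0.1537, 0.2022]
tool_rot: [-0.277, 0.651, -0.65, 0.278]
ft_force: [0.3, -0.3, 0.2]
grip_width: 0.0006
```

Emit:
drive_tool --pt "0 0 0 0 0 0 0" --pt "0 0 0 0 0 0 0"

```text
time: 3.25
position: [0.5696, 0.1504, 0.2023]
tool_rot: [0.277, -0.651, 0.651, -0.276]
ft_force: [-0.6, -0.5, -0.5]
grip_width: 0.0
```

```bash
python3 - <<'E'
from h import *
o=get_obs();print(o["time"],o["position"],np.round(R.from_quat(o["tool_rot"]).as_matrix(),3),np.round(o["q"],2))
C,im=look("wrist",["fixture","lever_post","pointer_tip","ring_center","broad_mark","lock_tab","die","spring_post","red_block"]);cv2.imwrite("pics/w1.png",cv2.resize(im,(784,588)))
E
```

```text
3.25 [0.56955633 0.15037761 0.20226853] [[-0.694 -0.001  0.72 ]
 [-0.72  -0.001 -0.694]
 [ 0.001 -1.    -0.   ]] [ 0.07  0.5   1.55 -0.    1.09  0.84]
wrist fixture 0.61 [379.3 212.7] [0.6331 0.0398 0.    ]
wrist lever_post 0.64 [284.2 226.6] [0.5512 0.1224 0.055 ]
wrist pointer_tip 0.61 [459.4 226.6] [ 0.6883 -0.0252  0.025 ]
wrist broad_mark 0.83 [447.5 171.3] [0.7164 0.0355 0.021 ]
wrist lock_tab 0.72 [448.7 334.8] [ 0.5966 -0.1125  0.052 ]
wrist die 0.92 [281.3  77.7] [0.6505 0.2302 0.026 ]
wrist die 0.84 [393.6 225.7] [0.6347 0.0285 0.026 ]
wrist die 0.79 [188.1 146.2] [0.5334 0.25   0.026 ]
wrist spring_post 0.84 [505.7 270.5] [ 0.7014 -0.1345  0.    ]
wrist red_block 0.71 [378.7  64.1] [0.7354 0.1701 0.    ]
```

View pics/w1.png

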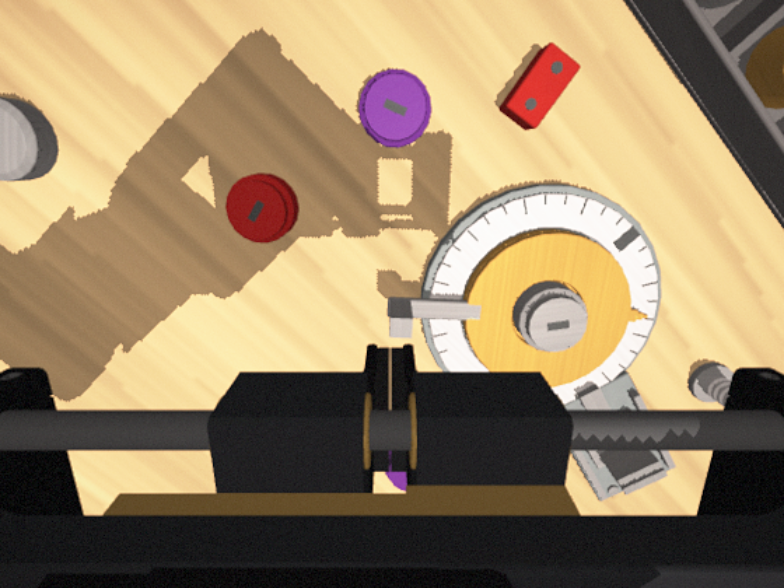

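```bash
cat >> h.py <<'E'
def rect(C,im,z,cx,cy,half=.12,s=.0005):
    w=np.array([[cx+a*half,cy+b*half,z] for a,b in((1,1),(1,-1),(-1,-1),(-1,1))])
    n=int(2*half/s);H=cv2.getPerspectiveTransform(np.float32([proj(C,p) for p in w]),np.float32([[0,0],[n,0],[n,n],[0,n]]))
    return cv2.warpPerspective(im,H,(n,n),flags=cv2.INTER_CUBIC)   # up = +x, left = +y
def px2w(u,v,cx,cy,half=.12,s=.0005): return np.array([cx+half-v*s,cy+half-u*s])
E
python3 - <<'E'
from h import *
C=cam("wrist");im=cv2.resize(cv2.imread("pics/w1.png"),(560,420))
r=rect(C,im,.021,.628,.038)
hsv=cv2.cvtColor(r,cv2.COLOR_BGR2HSV)
m=((hsv[...,1]<40)&(hsv[...,2]>200)).astype(np.uint8)*255
m=cv2.morphologyEx(m,cv2.MORPH_OPEN,np.ones((3,3)))
n,l,st,_=cv2.connectedComponentsWithStats(m);k=1+np.argmax(st[1:,4]);p=np.argwhere(l==k)
# outer border by angle, robust circle
from scipy.optimize import least_squares
c=np.array([240,240.]);d=p[:,::-1]-c;a=np.arctan2(d[:,1],d[:,0]);rr=np.hypot(*d.T)
pts=[]
for t in np.linspace(-np.pi,np.pi,180):
    s=abs(a-t)<.02
    if s.sum()>20: pts.append(p[s][np.argmax(rr[s])][::-1])
pts=np.array(pts)
f=least_squares(lambda q:np.hypot(pts[:,0]-q[0],pts[:,1]-q[1])-q[2],[240,240,188],loss="soft_l1")
print(f.x,len(pts),px2w(f.x[0],f.x[1],.628,.038),f.x[2]*.5)
cv2.circle(r,(int(f.x[0]),int(f.x[1])),int(f.x[2]),(0,0,255),1)
cv2.imwrite("pics/r1.png",r)
E
```

```text
[246.16265701 228.32794575 186.46062498] 87 [0.63383603 0.03491867] 93.23031249034175
```

View pics/r1.png

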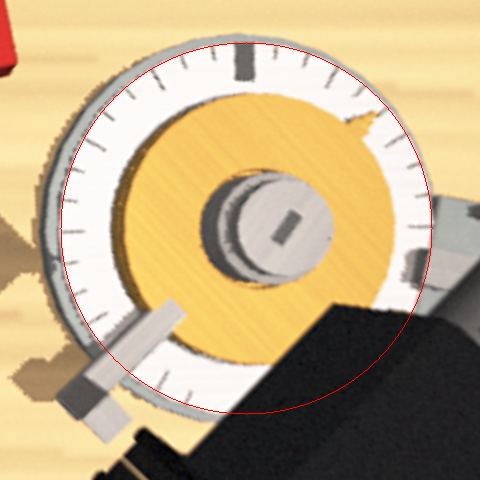

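Emit:
drive_tool --pt "-8 30 5 0 0 0 0" --pt "-8 70 5 0 0 0 0" --pt "-8 110 5 0 0 0 0" --pt "-8 140 5 0 2 0 0" --pt "-8 154 5 0 4 0 0" --pt "-8 154 5 0 4 0 0"

```text
time: 4.35
position: [0.5772, 0.1523, 0.046]
tool_rot: [-0.255, 0.661, -0.66, 0.252]
ft_force: [-0.5, 0.2, -0.2]
grip_width: 0.0003
```

```bash
python3 - <<'E'
from h import *
o=get_obs();print(o["time"],o["position"],o["ft_force"],np.round(R.from_quat(o["tool_rot"]).as_matrix(),3))
C,im=look("side",["lever_post","ring_center"]);cv2.imwrite("pics/s2.png",cv2.resize(im[120:270,180:380],(800,600),interpolation=cv2.INTER_CUBIC)); print(proj(C,o["position"]))
E
```

```text
4.35 [0.57724366 0.15227843 0.04601405] [-0.47602346  0.19863223 -0.17221298] [[-0.743 -0.006  0.669]
 [-0.669 -0.    -0.743]
 [ 0.004 -1.    -0.003]]
side lever_post 0.75 [252.2 176.3] [0.5521 0.1184 0.055 ]
side ring_center 0.81 [288.7 197.6] [0.6309 0.0368 0.026 ]
side ring_center 0.34 [241.  257.8] [ 0.4557 -0.1335  0.026 ]
[np.float64(257.86600957127223), np.float64(169.61697106067004)]
```

View pics/s2.png

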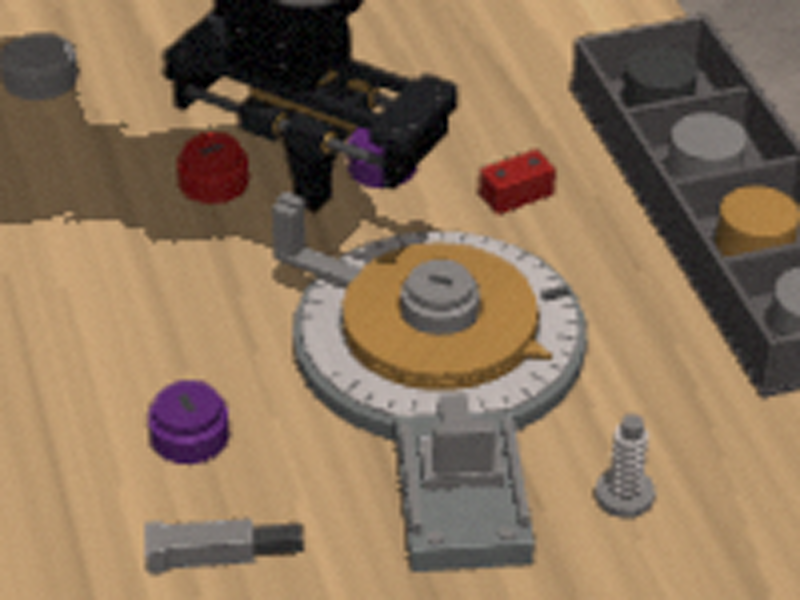

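Emit:
drive_tool --pt "10 0 4 0 0 0 0" --pt "17 0 4 0 0 0 0" --pt "20 0 4 0 0 0 0" --pt "22 0 4 0 0 0 0" --pt "24 0 4 0 0 0 0" --pt "24 0 4 0 0 0 0"

```text
time: 5.1
position: [0.5647, 0.1339, 0.0491]
tool_rot: [0.253, -0.66, 0.66, -0.254]
ft_force: [1.5, 2.3, 2.2]
grip_width: 0.0005
```

```bash
cat >> h.py <<'E'
def arc(c,degs):
    o=get_obs();M=R.from_quat(o["tool_rot"]).as_matrix();p=o["position"]
    for t in degs:
        r=R.from_euler("z",t,degrees=True);q=np.array([*c,p[2]]);print(t,np.round(M.T@(q+r.apply(p-q)-p)*1000,1),"ry",-t)
E
python3 - <<'E'
from h import *
arc((.629,.0365),range(4,37,4))
E
```

```text
4 [ 8.1 -0.  -0.9] ry -4
8 [16.2 -0.  -1.3] ry -8
12 [24.4 -0.  -1.1] ry -12
16 [32.5 -0.1 -0.3] ry -16
20 [40.5 -0.1  1. ] ry -20
24 [48.4 -0.1  2.9] ry -24
28 [56.2 -0.1  5.3] ry -28
32 [63.8 -0.1  8.3] ry -32
36 [71.2 -0.1 11.8] ry -36
```

Emit:
drive_tool --pt "4 1 0 0 -2 0 0" --pt "8 1 -1 0 -4 0 0" --pt "16 1 -1 0 -8 0 0" --pt "24 1 -1 0 -12 0 0" --pt "32 1 0 0 -16 0 0" --pt "40 1 1 0 -20 0 0" --pt "48 1 3 0 -24 0 0" --pt "56 1 5 0 -28 0 0" --pt "64 1 8 0 -32 0 0" --pt "64 1 8 0 -32 0 0"

```text
time: 6.1
position: [0.5224, 0.0842, 0.0478]
tool_rot: [0.425, -0.564, 0.565, -0.426]
ft_force: [0.1, 1.5, -0.2]
grip_width: 0.0002
```

```bash
python3 - <<'E'
from h import *
o=get_obs();print(o["time"],o["position"],o["ft_force"],np.round(R.from_quat(o["tool_rot"]).as_matrix(),3))
C,im=look("wrist",["pointer_tip","broad_mark","ring_center","lever_post"]);cv2.imwrite("pics/w3.png",im)
C,im=look("top",["pointer_tip","broad_mark","ring_center","lever_post"])
C,im=look("side",["pointer_tip","broad_mark","ring_center","lever_post"]);a=cv2.resize(im[120:270,180:380],(800,600),interpolation=cv2.INTER_CUBIC);cv2.imwrite("pics/s3.png",a)
E
```

```text
6.1 [0.52237058 0.08417725 0.04775195] [ 0.10852943  1.54798876 -0.15231592] [[-0.276  0.001  0.961]
 [-0.961 -0.    -0.276]
 [ 0.    -1.     0.001]]
top pointer_tip 0.73 [276.5 178.2] [0.7046 0.0129 0.025 ]
top pointer_tip 0.4 [268.2 174.9] [0.7145 0.0353 0.025 ]
top broad_mark 0.71 [267.6 177.5] [0.7083 0.0373 0.021 ]
top ring_center 0.66 [268.6 205.5] [0.6294 0.0348 0.026 ]
top ring_center 0.62 [136.2 207.6] [0.6317 0.3925 0.026 ]
top lever_post 0.23 [266.5 207.8] [0.6174 0.0381 0.055 ]
side pointer_tip 0.89 [317.6 198.4] [0.7047 0.0118 0.025 ]
side pointer_tip 0.28 [257.7 127.5] [0.639  0.3797 0.025 ]
side broad_mark 0.75 [317.1 192.8] [0.7129 0.0377 0.021 ]
side ring_center 0.91 [287.5 197.8] [0.6276 0.037  0.026 ]
side ring_center 0.75 [255.6 128. ] [0.6316 0.3777 0.026 ]
side lever_post 0.58 [243.5 191.1] [0.5143 0.0663 0.055 ]
```

View pics/s3.png

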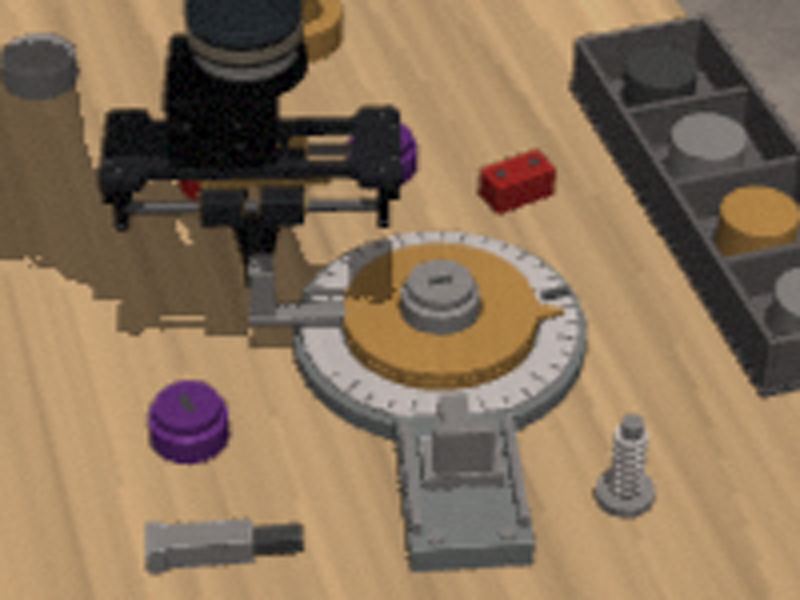

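```bash
python3 - <<'E'
from h import *
arc((.6285,.0365),[3,6,9,12,14,16])
E
```

```text
3 [ 6.1  0.  -0.7] ry -3
6 [12.2  0.  -1.1] ry -6
9 [18.3  0.  -1.2] ry -9
12 [24.5  0.  -1. ] ry -12
14 [28.5  0.  -0.7] ry -14
16 [32.6  0.  -0.2] ry -16
```

Emit:
drive_tool --pt "6 0 -1 0 -3 0 0" --pt "12 0 -1 0 -6 0 0" --pt "18 0 -1 0 -9 0 0" --pt "24 0 -1 0 -12 0 0" --pt "28 0 -1 0 -14 0 0" --pt "28 0 -1 0 -14 0 0"

```text
time: 7.45
position: [0.5134, 0.0581, 0.0476]
tool_rot: [0.491, -0.509, 0.509, -0.491]
ft_force: [0.5, 1.2, -0.3]
grip_width: 0.0007
```

```bash
python3 - <<'E'
from h import *
o=get_obs();print(o["time"],o["position"],o["ft_force"],np.round(R.from_quat(o["tool_rot"]).as_matrix(),3))
C,im=look("side",["pointer_tip","broad_mark","ring_center","lever_post"]);a=rect(C,im,.023,.6285,.0365,.1,.0005)
C,im=look("top",["pointer_tip","broad_mark","ring_center","lever_post"]);b=rect(C,im,.023,.6285,.0365,.1,.0005)
cv2.imwrite("pics/r4.png",np.hstack([a,b]))
E
```

```text
7.45 [0.51341893 0.05807099 0.04761963] [ 0.49131106  1.15597839 -0.33368448] [[-0.035  0.001  0.999]
 [-0.999  0.    -0.035]
 [-0.    -1.     0.001]]
side pointer_tip 0.7 [316.8 192.9] [0.7103 0.0334 0.025 ]
side broad_mark 0.65 [319.6 192.9] [0.7193 0.0352 0.021 ]
side ring_center 0.81 [290.2 196.7] [0.6359 0.0391 0.026 ]
side lever_post 0.63 [244.7 199.1] [0.5095 0.0349 0.055 ]
top pointer_tip 0.69 [267.9 173.2] [0.7193 0.0361 0.025 ]
top pointer_tip 0.54 [459.2 271.1] [ 0.4474 -0.4519  0.025 ]
top broad_mark 0.85 [267.8 179.3] [0.7033 0.0368 0.021 ]
top broad_mark 0.4 [265.5 206.2] [0.6288 0.0435 0.021 ]
top ring_center 0.92 [270.4 206.8] [0.6258 0.03   0.026 ]
```

View pics/r4.png

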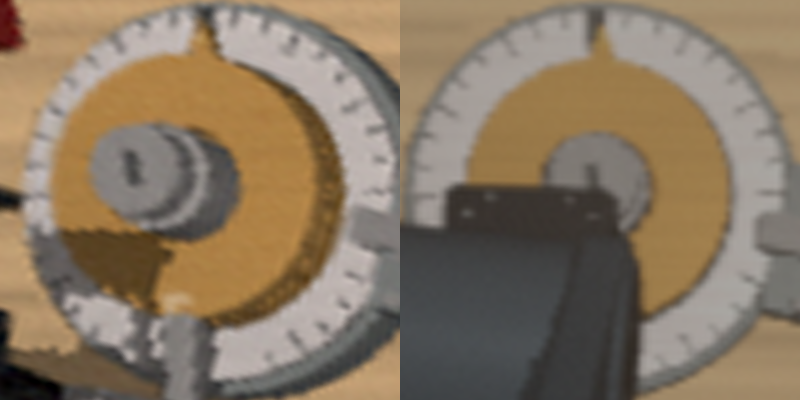

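Emit:
drive_tool --pt "1 0 0 0 0 0 0" --pt "2 0 0 0 -1 0 0" --pt "2 0 0 0 -1 0 0"

```text
time: 8.25
position: [0.5127, 0.0564, 0.0475]
tool_rot: [-0.496, 0.505, -0.504, 0.496]
ft_force: [-0.4, 3.0, 1.0]
grip_width: 0.0006
```

```bash
python3 - <<'E'
from h import *
o=get_obs();print(o["time"],o["position"],o["ft_force"])
for n in("side","top"):
    C,im=look(n,[]);im=camera(n)
    cs=[]
    for z in(.021,.025): cs.append(cv2.resize(rect(C,im,z,.708,.0365,.025,.000125),(400,400)))
    globals()[n]=np.hstack(cs)
a=np.vstack([side,top]);cv2.imwrite("pics/r5.png",cv2.resize(a,(600,600)))
E
```

```text
8.25 [0.51270898 0.05642592 0.04754003] [-0.44398652  3.02705757  0.98942474]
```

View pics/r5.png

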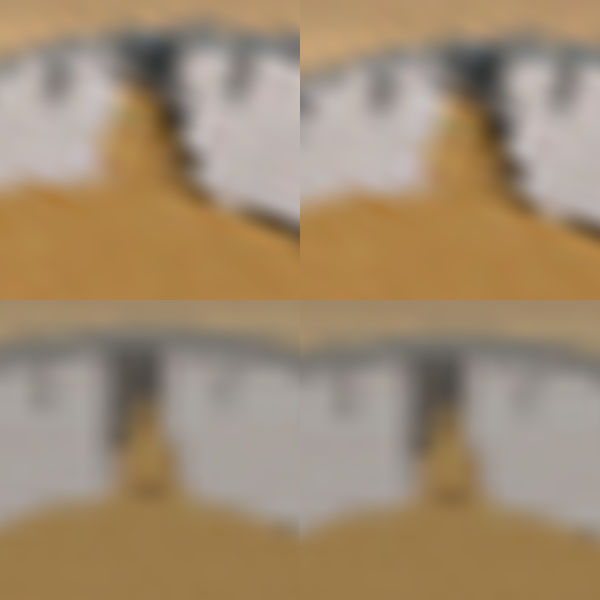

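Emit:
drive_tool --pt "-10 0 0 0 0 0 0" --pt "-25 -20 0 0 0 0 0" --pt "-25 -60 10 0 0 0 0" --pt "-15 -100 40 0 0 0 0" --pt "10 -130 80 0 0 0 0" --pt "40 -130 120 0 0 0 0" --pt "70 -130 150 0 0 0 0" --pt "90 -130 175 0 0 0 0" --pt "90 -130 175 0 0 0 0" --pt "90 -130 175 0 0 0 0"

```text
time: 9.45
position: [0.6862, -0.0372, 0.1768]
tool_rot: [-0.496, 0.505, -0.504, 0.495]
ft_force: [0.1, 1.1, 0.6]
grip_width: 0.0007
```

```bash
python3 - <<'E'
from h import *
o=get_obs();print(o["time"],o["position"],o["ft_force"],np.round(o["q"],2))
C,im=look("wrist",["pointer_tip","broad_mark","ring_center","lock_tab"]);cv2.imwrite("pics/w6.png",im)
a=cv2.resize(im,(560,420))
print(np.round(proj(C,[.71,.037,.021]),0))
u,v=[int(t) for t in proj(C,[.715,.037,.021])]
b=cv2.resize(im[max(0,v-50):v+60,max(0,u-35):u+35],(0,0),fx=3.4,fy=3.4,interpolation=cv2.INTER_CUBIC)
cv=np.zeros((420,800,3),np.uint8);cv[:,:560]=a;b=b[:420,:240];cv[:b.shape[0],560:560+b.shape[1]]=b
cv2.imwrite("pics/c6.png",cv)
E
```

```text
9.45 [ 0.68620108 -0.03721004  0.17679184] [0.05179999 1.08445717 0.63923154] [-0.22  0.66  1.3  -0.    1.18 -0.2 ]
wrist pointer_tip 0.69 [306.  122.6] [0.7139 0.0341 0.025 ]
wrist broad_mark 0.79 [306.7 119.1] [0.7149 0.0372 0.021 ]
[302. 119.]
```

View pics/c6.png

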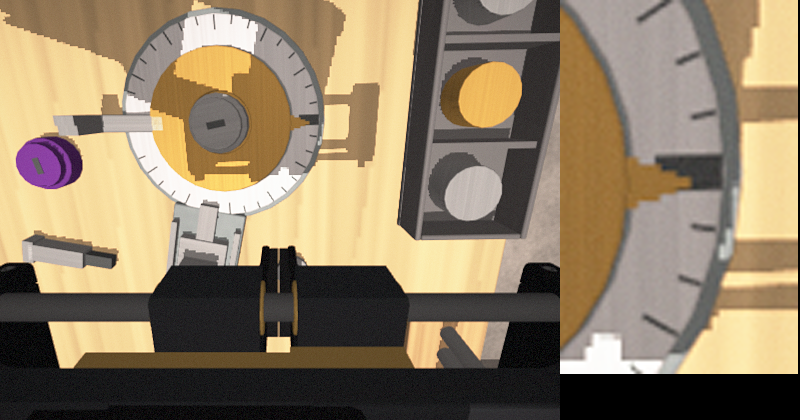

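```bash
python3 - <<'E'
from h import *
C=cam("wrist");im=cv2.imread("pics/w6.png")
a=rect(C,im,.021,.715,.037,.02,.0001);b=rect(C,im,.025,.715,.037,.02,.0001)
ha=cv2.cvtColor(a,cv2.COLOR_BGR2HSV);hb=cv2.cvtColor(b,cv2.COLOR_BGR2HSV)
dk=(ha[...,2]<85);br=(hb[...,1]>110)&(hb[...,0]<25)
for v in range(40,320,15):
    d=np.flatnonzero(dk[v]);e=np.flatnonzero(br[v])
    print(v,[(x.min()/10,x.max()/10,len(x)/10) if len(x) else None for x in(d,e)])
E
```

```text
40 [None, (np.float64(4.0), np.float64(37.7), 1.2)]
55 [None, (np.float64(39.2), np.float64(39.9), 0.8)]
70 [None, None]
85 [None, None]
100 [(np.float64(13.9), np.float64(22.7), 8.9), None]
115 [(np.float64(13.9), np.float64(22.8), 9.0), None]
130 [(np.float64(2.3), np.float64(34.5), 10.2), None]
145 [(np.float64(2.5), np.float64(34.2), 9.9), None]
160 [(np.float64(14.0), np.float64(23.0), 9.1), None]
175 [(np.float64(3.1), np.float64(23.0), 9.7), None]
190 [(np.float64(14.0), np.float64(19.3), 5.4), (np.float64(19.8), np.float64(22.2), 2.5)]
205 [(np.float64(14.1), np.float64(19.2), 5.2), (np.float64(19.4), np.float64(22.7), 3.4)]
220 [(np.float64(14.1), np.float64(19.1), 5.1), (np.float64(19.4), np.float64(22.7), 3.4)]
235 [(np.float64(14.2), np.float64(17.6), 3.5), (np.float64(18.0), np.float64(23.6), 5.7)]
250 [(np.float64(14.2), np.float64(17.6), 3.5), (np.float64(17.8), np.float64(23.8), 6.1)]
265 [(np.float64(14.2), np.float64(17.5), 3.4), (np.float64(17.8), np.float64(23.7), 6.0)]
280 [(np.float64(14.1), np.float64(15.6), 1.6), (np.float64(15.8), np.float64(25.3), 9.6)]
295 [None, (np.float64(16.3), np.float64(25.7), 9.5)]
310 [None, (np.float64(16.3), np.float64(25.7), 9.5)]
```

Emit:
drive_tool --pt "-30 0 -40 0 0 0 0" --pt "-70 0 -85 0 0 0 0" --pt "-105 0 -130 0 0 0 0" --pt "-115 20 -172 0 0 0 0" --pt "-115 60 -175 0 0 0 0" --pt "-115 105 -175 0 0 0 0" --pt "-115 130 -175 0 0 0 0" --pt "-100 130 -175 0 0 0 0" --pt "-92 130 -175 0 0 0 0" --pt "-90 130 -175 0 0 0 0"

```text
time: 10.7
position: [0.5137, 0.0553, 0.0488]
tool_rot: [0.495, -0.505, 0.505, -0.496]
ft_force: [-0.9, 3.7, -2.2]
grip_width: 0.0006
```

Emit:
drive_tool --pt "1 0 0 0 0 0 0" --pt "2 0 0 0 0 0 0" --pt "3 0 0 0 -1 0 0" --pt "3 0 0 0 -1 0 0" --pt "3 0 0 0 -1 0 0"

```text
time: 11.2
position: [0.5136, 0.0532, 0.048]
tool_rot: [-0.5, 0.499, -0.5, 0.5]
ft_force: [0.1, 2.9, 2.4]
grip_width: 0.0001
```

Emit:
drive_tool --pt "-10 0 0 0 0 0 0" --pt "-25 -20 0 0 0 0 0" --pt "-25 -60 10 0 0 0 0" --pt "-15 -100 40 0 0 0 0" --pt "10 -130 80 0 0 0 0" --pt "40 -130 120 0 0 0 0" --pt "70 -130 150 0 0 0 0" --pt "90 -130 175 0 0 0 0" --pt "90 -130 175 0 0 0 0" --pt "90 -130 175 0 0 0 0"

```text
time: 12.2
position: [0.6876, -0.037, 0.1765]
tool_rot: [-0.5, 0.501, -0.5, 0.499]
ft_force: [-0.1, -0.4, -0.6]
grip_width: 0.0006
```

```bash
cat > chk.py <<'E'
from h import *
import sys
o=get_obs();print(o["time"],o["position"],o["ft_force"])
C=cam("wrist");im=camera("wrist");cv2.imwrite(sys.argv[1],im)
a=rect(C,im,.021,.715,.037,.02,.0001);b=rect(C,im,.025,.715,.037,.02,.0001)
ha=cv2.cvtColor(a,cv2.COLOR_BGR2HSV);hb=cv2.cvtColor(b,cv2.COLOR_BGR2HSV)
dk=(ha[...,2]<85);br=(hb[...,1]>110)&(hb[...,0]<25)
for v in range(85,300,12):
    d=np.flatnonzero(dk[v,100:270])+100;e=np.flatnonzero(br[v,100:270])+100
    print(v,[(float(x.min()/10),float(x.max()/10)) if len(x) else None for x in(d,e)])
E
python3 chk.py pics/w7.png; python3 - <<'E'
from h import *
for t in("lock_tab",):
  for n in("side","top"): look(n,[t,"fixture","ring_center"])
E
```

```text
12.2 [ 0.68756373 -0.03699005  0.17647298] [-0.08441651 -0.44666606 -0.57434217]
85 [None, None]
97 [(15.6, 24.4), None]
109 [(15.6, 24.4), None]
121 [(15.6, 24.4), None]
133 [(15.6, 24.5), None]
145 [(15.6, 24.5), None]
157 [(15.6, 24.5), None]
169 [(15.6, 24.6), None]
181 [(15.6, 24.6), None]
193 [(15.7, 24.6), (18.8, 22.0)]
205 [(15.8, 24.6), (18.8, 22.2)]
217 [(15.7, 24.7), (18.7, 22.4)]
229 [(15.6, 24.7), (17.5, 23.6)]
241 [(15.7, 24.6), (17.3, 23.7)]
253 [(15.7, 24.7), (17.5, 23.5)]
265 [None, (17.3, 24.1)]
277 [None, (15.9, 25.2)]
289 [None, (15.9, 25.4)]
side lock_tab 0.67 [297.8 231.9] [ 0.6047 -0.1156  0.052 ]
side fixture 0.6 [292.5 197.8] [0.6498 0.0601 0.    ]
side fixture 0.57 [289.7 209.1] [0.6284 0.0191 0.    ]
side ring_center 0.57 [289.7 198.1] [0.6329 0.0341 0.026 ]
top lock_tab 0.88 [327.1 210.5] [ 0.6074 -0.1185  0.052 ]
top lock_tab 0.53 [216.9 173. ] [0.7152 0.1696 0.052 ]
top ring_center 0.28 [327.1 180.1] [ 0.6957 -0.1235  0.026 ]
```

Emit:
drive_tool --pt "40 0 -29 0 3 0 0" --pt "80 0 -58 0 6 0 0" --pt "120 0 -88 0 8.5 0 0" --pt "120 30 -88 0 8.5 0 0" --pt "120 70 -88 0 8.5 0 0" --pt "120 105 -88 0 8.5 0 0" --pt "120 128 -88 0 8.5 0 0" --pt "120 128 -88 0 8.5 0 0"

```text
time: 13.45
position: [0.5973, -0.1557, 0.0463]
tool_rot: [-0.463, 0.538, -0.533, 0.46]
ft_force: [-0.5, 1.0, 0.4]
grip_width: -0.0001
```

```bash
python3 - <<'E'
from h import *
o=get_obs();print(o["time"],o["position"],o["ft_force"],np.round(R.from_quat(o["tool_rot"]).as_matrix(),3))
C,im=look("side",["lock_tab"]);cv2.imwrite("pics/s8.png",cv2.resize(im[150:300,200:400],(800,600),interpolation=cv2.INTER_CUBIC))
E
```

```text
13.45 [ 0.59734945 -0.15574266  0.04626189] [-0.49639849  0.96797621  0.37188778] [[-0.148 -0.007  0.989]
 [-0.989  0.003 -0.148]
 [-0.002 -1.    -0.007]]
side lock_tab 0.47 [293.6 205.9] [ 0.6241 -0.0243  0.052 ]
side lock_tab 0.44 [295.7 232.4] [ 0.5992 -0.1157  0.052 ]
```

View pics/s8.png

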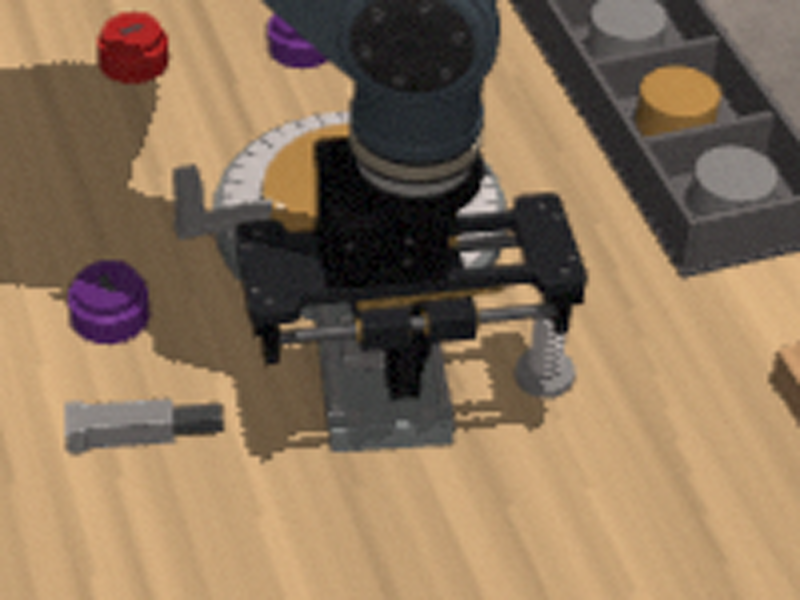

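Emit:
drive_tool --pt "-10 0 2 0 0 0 0" --pt "-18 0 2 0 0 0 0" --pt "-24 0 2 0 0 0 0" --pt "-27 0 2 0 0 0 0" --pt "-30 0 2 0 0 0 0" --pt "-33 0 2 0 0 0 0" --pt "-36 0 2 0 0 0 0" --pt "-36 0 2 0 0 0 0"

```text
time: 14.35
position: [0.608, -0.1216, 0.0498]
tool_rot: [0.461, -0.535, 0.536, -0.462]
ft_force: [0.8, -2.2, 1.7]
grip_width: 0.0005
```

Emit:
drive_tool --pt "-2 0 0 0 0 0 0" --pt "-4 0 0 0 0 0 0" --pt "-6 0 0 0 0 0 0" --pt "-7 0 0 0 0 0 0" --pt "-8 0 0 0 0 0 0" --pt "-8 0 0 0 0 0 0"

```text
time: 14.95
position: [0.6084, -0.1134, 0.0494]
tool_rot: [-0.462, 0.536, -0.536, 0.462]
ft_force: [1.9, -3.2, 0.2]
grip_width: 0.0003
```

Emit:
drive_tool --pt "-1 0 0 0 0 0 0" --pt "-2 0 0 0 0 0 0" --pt "-2 0 0 0 0 0 0"

```text
time: 15.25
position: [0.6085, -0.1132, 0.0495]
tool_rot: [0.463, -0.535, 0.536, -0.461]
ft_force: [0.1, -7.7, -0.2]
grip_width: 0.0007
```

Emit:
drive_tool --pt "-1 0 0 0 0 0 0" --pt "-2 0 0 0 0 0 0" --pt "-2 0 0 0 0 0 0"

```text
time: 15.55
position: [0.6085, -0.1131, 0.0495]
tool_rot: [0.463, -0.534, 0.536, -0.461]
ft_force: [-1.6, -12.8, -0.3]
grip_width: 0.0001
```

Emit:
drive_tool --pt "-1 0 0 0 0 0 0" --pt "-2 0 0 0 0 0 0" --pt "-2 0 0 0 0 0 0"

```text
time: 15.85
position: [0.6086, -0.113, 0.0496]
tool_rot: [0.464, -0.533, 0.537, -0.46]
ft_force: [-2.5, -18.3, 0.2]
grip_width: 0.0002
```

Emit:
drive_tool --pt "10 0 0 0 0 0 0" --pt "30 0 0 0 0 0 0" --pt "30 -40 0 0 0 0 0" --pt "20 -85 20 0 -3 0 0" --pt "0 -128 45 0 -6 0 0" --pt "-30 -128 65 0 -8 0 0" --pt "-55 -128 80 0 -8 0 0" --pt "-65 -128 90 0 -8 0 0" --pt "-65 -128 90 0 -8 0 0" --pt "-65 -128 90 0 -8 0 0"

```text
time: 16.85
position: [0.7063, -0.0558, 0.1763]
tool_rot: [-0.499, 0.503, -0.501, 0.497]
ft_force: [-0.7, 0.0, -0.4]
grip_width: 0.0005
```

```bash
python3 chk.py pics/w9.png; python3 -c "
import cv2;im=cv2.imread('pics/w9.png');cv2.imwrite('pics/w9b.png',cv2.resize(im[:300,60:400],(794,700))[:600])"
```

```text
16.85 [ 0.70626263 -0.05575465  0.17633534] [-0.66195743  0.04577414 -0.38145059]
85 [None, None]
97 [(15.8, 24.6), None]
109 [(15.6, 24.5), None]
121 [(15.7, 24.5), None]
133 [(15.6, 24.5), None]
145 [(15.6, 24.5), None]
157 [(15.8, 24.4), None]
169 [(15.9, 24.4), None]
181 [(15.9, 24.6), None]
193 [(15.8, 24.8), (19.1, 22.2)]
205 [(15.8, 24.7), (19.0, 22.2)]
217 [(15.8, 24.7), (18.9, 22.3)]
229 [(15.9, 24.8), (17.6, 23.7)]
241 [(15.8, 24.8), (17.4, 23.7)]
253 [(15.9, 24.8), (17.4, 23.8)]
265 [(16.2, 16.8), (17.1, 24.2)]
277 [None, (16.0, 25.3)]
289 [None, (15.9, 25.3)]
```

View pics/w9b.png

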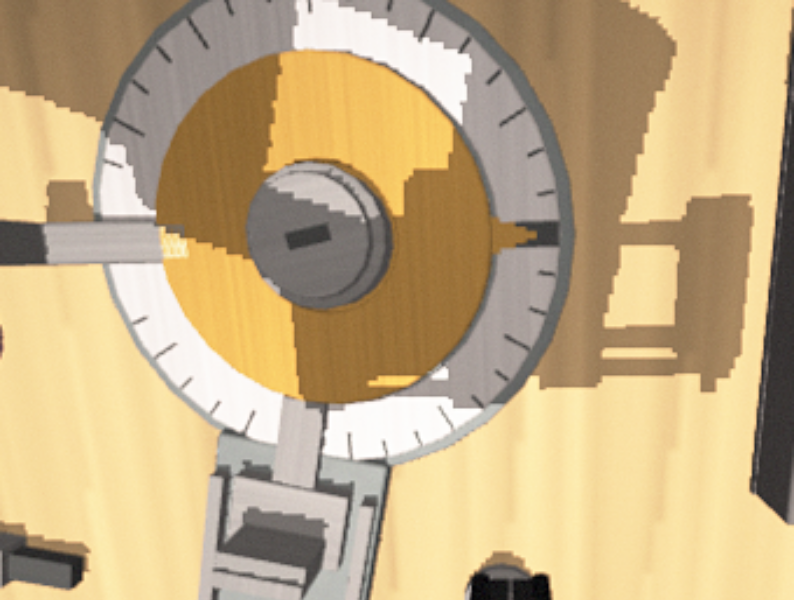

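```bash
python3 -c "
from rig import *
print(hand_in())"
```

```text
the job is handed in; nothing more can be done
None
```

The pointer is on the broad mark, the lock slide is home, and I handed the job in at about 17 s of the 51 s allowed.

- **Lever:** I pushed the post round with closed fingertips. A check from close by showed the tip 2.5 mm short of the mark's middle, so I pushed a little more.
- **Lock:** I pushed the slide towards the ring until it stopped moving. The force then rose to about 18 N with no further travel, and the last close-up shows the nose against the brass ring. The fingertips stopped about 2 mm short of the calculated home position, which is within my measuring error.
- **Final check, after the lock was pushed:** the pointer tip is about 0.4 mm from the middle of the 10 mm mark. The die is seated in the ring, and I saw no sign that the scale had turned.
- **Loose tooling:** I never pushed any of it. I did not measure those pieces again at the end.
- **Disagreement:** early estimates of the ring's centre differed by up to 9 mm between the cameras. I therefore set the final angle from the pointer and mark seen together in one wrist picture.

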